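Index the inspection lens over the temple bundle

ROBOT

A 6-joint arm with a two-finger parallel gripper is mounted at the origin on a cart in front of the work surface, level with it; the furniture and walls round the work are solid. World frame = base frame: x ahead of the robot, y to its left, z up, the work surface at z = 0. Lengths are in m, angles in rad, forces in N, time in s.
With the tool pointing down it reaches from about 0.3 to 0.825 m from the base axis. Payload 5.4 kg.
Tool frame: the origin (TCP) lies at the very end of the fingers, on their centre line; the grasp point (between the pads) lies 19 mm behind it; z points along the fingers, y is the line along which they close (so a half turn about z gives the same grasp; the last joint's range is limited). The gripper opens to 92 mm and grips with 3 to 60 N. Pads are 20 mm wide; open, the fingers measure 128 mm over their backs; the gripper's body (75 mm by 189 mm) begins 69 mm behind the grasp point.
Start: joints at [1.091, 0.158, 1.597, -0, 1.386, -0.21], TCP at [0.153, 0.554, 0.178] pointing down, gripper open.
Joint ranges: [-2.91, 2.91], [-0.94, 2.29], [0.18, 2.7], [-1.29, 4.43], [0.17, 2.64], [-3, 3]. Speed limits (rad/s): [2.57, 2.57, 3.14, 3.14, 3.14, 3.14].

INTERFACE

Orientations are given as a rotation vector (axis times angle).
In Python, from workcell import bot gives the robot as it stands. Calls block until the motion is done:
- bot.goto(position, orientation): joint-space move of the TCP to a pose.
- bot.line_to(position, rot=None, max_speed=0.15): straight line of the TCP; rot=None keeps the orientation; max_speed is the mean speed in m/s.
- bot.set_joints(angles): joint-space move.
- bot.set_gripper(opening, newtons=None): opening from 0.0 (shut) to 1.0 (fully open); newtons is the grip in N (None keeps the last); returns when the fingers have stopped.
- bot.hold(seconds).
- bot.inverse_kinematics(position, orientation): joint angles nearest the present ones, or None.
- bot.read_camera(name): name is "scene" or "top" or "wrist"; returns a dict with "pixels" (400x640x3 uint8, blue, green, red), "fx", "fy", "cx", "cy" (pixels), "R" (3x3) and "t" (3): a world point X has camera coordinates R X + t. Camera axes: x right, y down, z forward; pixel columns grow to the right and rows downward; lengths in m; the calibration is good to about 2 mm. A picture is of the moment at which its call begins. There is no depth.
A pose or a line that the arm cannot do raises bot.MotionError and nothing moves.
- bot.job_done(): hands the job in; it is judged then, once.
Readings, each from a call of its own:
- bot.current_clock(): time.
- bot.current_joints(): joint angles.
- bot.current_joint_vel(): joint speeds.
- bot.current_effort(): joint torques, N m.
- bot.current_ee_pos(): TCP position.
- bot.current_tool_rot(): TCP orientation.
- bot.current_contact_force(): force on the tool from outside, world axes, zero at the start.
- bot.current_ft_torque(): the same for the moment, N m.
- bot.current_opening(): opening from 0.0 (shut) to 1.0 (fully open).
- bot.current_grip_force(): force on a finger pad.
Only numpy, scipy, OpenCV 4.12 (cv2) and the standard library are available. Lean on these libraries where they do the work, as an engineer would, in place of code of your own. Each camera call takes 0.05 s, during which the arm holds its last target. There are 200 camera calls.

TASK

On the inspection stand, hook a fingertip under the pull ring of the spring index pin and lift it (do not pinch the ring), swing the lens arm one hole so that its lens comes over the temple bundle, let the pin drop fully home in that hole and leave the ring. Pick nothing up, and leave the bundle, the roll of tape beside it and the other things on the table where they are.

Things in the scene. Friction and masses are not known exactly. Their poses are not given: they have to be found in the camera images.
- stand: Fixed inspection stand: grey riser board 195 x 500 mm, top 90 mm above the table. Origin: on the table under the arm's upright pivot, near the board's back; x points away from ring and robot, y left, z up. Along the front (x -150 to -98 mm) an aluminium index plate, top 116 mm high: five 12 mm holes 130 mm from the pivot, 30 degrees apart. Two white mats at x -65, y +37 and -37 mm.
- lens_arm (a joint): Angle of the white lens arm about the pivot (rad); starts at 0, the middle hole, pointing along the stand's -x (play 0.015). Positive = ring and lens go to the stand's left (+y), negative = right. One hole = 0.524. The bar is 132 to 142 mm above the table, pin and ring at its free end, 130 mm from the pivot. Light friction (about 1 N at the ring), stays where left; the seated pin locks it.
- index_pin (a joint): Height of the spring index pin above its seat (m): 0 = fully home, at most 0.022. The round-nosed 8 mm pin stands 10 mm deep in its hole: raise it more than 10 mm (better 14) before swinging. The spring presses down with 4 N seated, 7 N at 15 mm. Let go between holes, the pin rides on the plate (about 0.010) and snaps in as it comes over a hole.
- pull_bar: Round underside (6 mm thick) of the upright pull ring's top bar: lift here. Origin: its middle, 218 mm above the table when seated. x from ring to pivot, y along the bar, z up. Opening below it 58 mm wide, from 3 to 46 mm under the origin; wire 6 mm. The black grip above it is 8 mm thick, 2 to 10 mm up. Closed fingers leaned 35 to 45 degrees go in from the robot's side, pointing down and along +x.
- lens (a point): Middle of the small round magnifying lens (50 mm across, clear, in a white ring frame) set in the arm 75 mm from the pivot, 137 mm above the table.
- hole_left (a point): Mouth of the hole one step to the left (+y) of the middle one, on top of the index plate; the pin goes here when lens_arm = +0.524.
- hole_right (a point): Mouth of the hole one step to the right (-y); the pin goes here when lens_arm = -0.524.
- bundle: Temple bundle: three dark curved pieces with yellow edges, 49 x 29 x 16 mm, lying on one of the stand's two mats (left or right varies), top 92 mm above the table. Origin: centre of its underside. Must stay.
- roll: Small black roll of tape, 56 mm across, 19 mm high, lying on the other mat. Must stay.
- tweezers: Bystander: metal tweezers, 126 mm long, lying on the stand's left wing.
- glue: Bystander: white glue bottle with a pointed cap, 35 mm across, 98 mm high, on the stand's left wing.
- bin: Bystander: small open parts bin, 60 x 85 x 28 mm, on the table right of the stand.
- spectacles: Bystander: black spectacles, 144 x 48 x 44 mm, on the stand's right wing.
- driver: Bystander: small screwdriver, 163 mm long, on the table, near right.

How it is judged:
On the way, in this order (a step that is already met when the one before it is completed fails the run):
1. the pin is lifted clear of its hole by a finger pressing up under the ring's bar (value of joint index_pin above 0.0105 m and contact force between the fingers and pull_bar above 1 N and value of joint lens_arm between -0.2 and 0.2 rad), for 0.1 s.
2. the arm is swung most of the way to the next hole, towards the temple bundle (((y of bundle in the frame of stand above 0 m and value of joint lens_arm above 0.36 rad) or (y of bundle in the frame of stand below 0 m and value of joint lens_arm below -0.36 rad))), for 0.05 s.
At the end, for the whole second after the job is handed in: Pin home (within 2 mm) in the next hole, on the side that puts the lens over the temple bundle (arm within 0.035 rad of one step of 0.524, lens within 25 mm of the bundle seen from above), ring let go; bundle and roll within 15 mm, bystanders within 25 mm of their start (value of joint index_pin below 0.002 m and ((y of bundle in the frame of stand above 0 m and value of joint lens_arm between 0.4886 and 0.5586 rad) or (y of bundle in the frame of stand below 0 m and value of joint lens_arm between -0.5586 and -0.4886 rad)) and horizontal distance between lens and bundle below 0.025 m and not (distance of bundle from where it was at the start of the episode above 0.015 m) and not (distance of roll from where it was at the start of the episode above 0.015 m) and not (distance of tweezers from where it was at the start of the episode above 0.025 m) and not (distance of glue from where it was at the start of the episode above 0.025 m) and not (distance of bin from where it was at the start of the episode above 0.025 m) and not (distance of spectacles from where it was at the start of the episode above 0.025 m) and not (distance of driver from where it was at the start of the episode above 0.025 m)); the robot touches nothing.
It fails at once if the arm is swung the wrong way ((y of bundle in the frame of stand above 0 m and value of joint lens_arm between -9 and -0.2 rad) or (y of bundle in the frame of stand below 0 m and value of joint lens_arm between 0.2 and 9 rad)).
It fails at once if the arm is swung well past the next hole (value of joint lens_arm between 0.7236 and 9 rad or value of joint lens_arm between -9 and -0.7236 rad).
It fails at once if temple bundle or roll of tape moved or picked up (distance of any of bundle, roll from where it was at the start of the episode above 0.015 m).
It fails at once if a bystander is moved or picked up (distance of any of tweezers, glue, bin, spectacles, driver from where it was at the start of the episode above 0.025 m).
It also fails if it takes over 38 s, if anything falls off the work surface, if the arm or the gripper's body presses on something with over 40 N, if the wrist force passes 120 N, or if a joint passes its speed limit or range.

## Working session

There is one attempt and no reset: what is moved stays moved. The work goes in short steps, each a Python script; the robot and the scene stay as the last script left them, time stands still between calls to the robot, and variables do not carry over. Pictures are saved under pics/ and viewed, at most 10 in all, crops included, and the job is handed in when it is done.

```bash
mkdir -p pics; ls; python3 - <<'E'
from workcell import bot
import cv2,numpy as np,pickle
d={}
for n in("scene","top","wrist"):
    c=bot.read_camera(n);d[n]=c;cv2.imwrite(f"pics/{n}0.png",c["pixels"])
    R=np.array(c["R"]);print(n,c["fx"],c["cx"],c["cy"],-R.T@c["t"],R[2])
pickle.dump(d,open("cams.pkl","wb"))
E
```

```text
pics
scene 437.2570145392888 322.26938909178267 198.40805163822688 [ 0.18090662 -0.82742931  0.7570059 ] [ 0.37030941  0.75223508 -0.5449893 ]
top 426.5772546560138 316.25417514597234 203.50254220875567 [ 0.34623836 -0.00127408  1.21901018] [ 0.20370019 -0.02701493 -0.97866053]
wrist 324.07704397459315 316.07237248555214 208.33530345424998 [0.07936706 0.57323547 0.3838826 ] [ 0.25700974 -0.07056141 -0.96382938]
```

View pics/scene0.png

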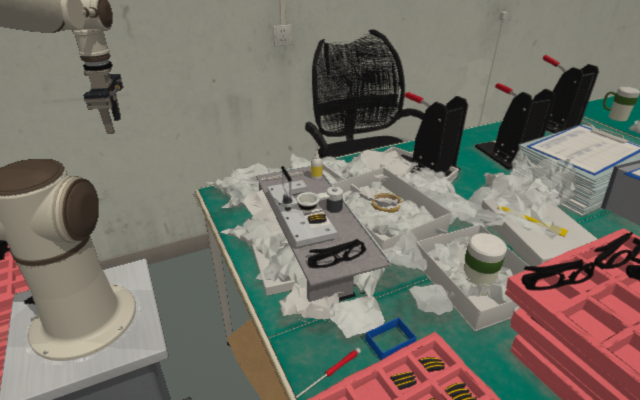

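View pics/top0.png

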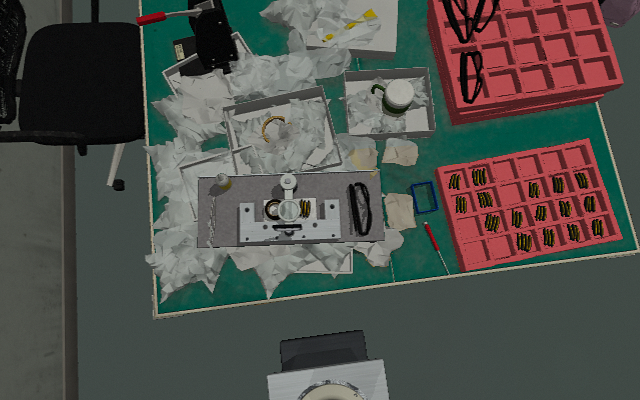

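The stand is at about (290,212) in the top picture, with the bundle right of the lens at (305,208) and the roll left at (272,208). I'll enlarge both views.

```bash
python3 - <<'E'
import cv2
t=cv2.imread("pics/top0.png")[165:255,190:390];cv2.imwrite("pics/t1.png",cv2.resize(t,None,fx=4,fy=4,interpolation=cv2.INTER_CUBIC))
t=cv2.imread("pics/scene0.png")[150:300,250:400];cv2.imwrite("pics/s1.png",cv2.resize(t,None,fx=4,fy=4,interpolation=cv2.INTER_CUBIC))
E
```

```text
(no output)
```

View pics/t1.png

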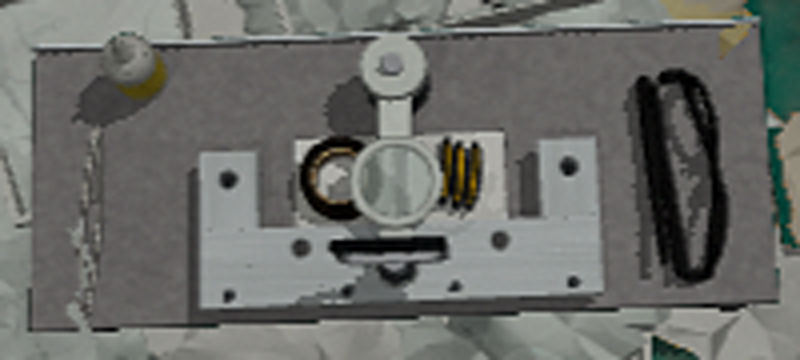

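View pics/s1.png

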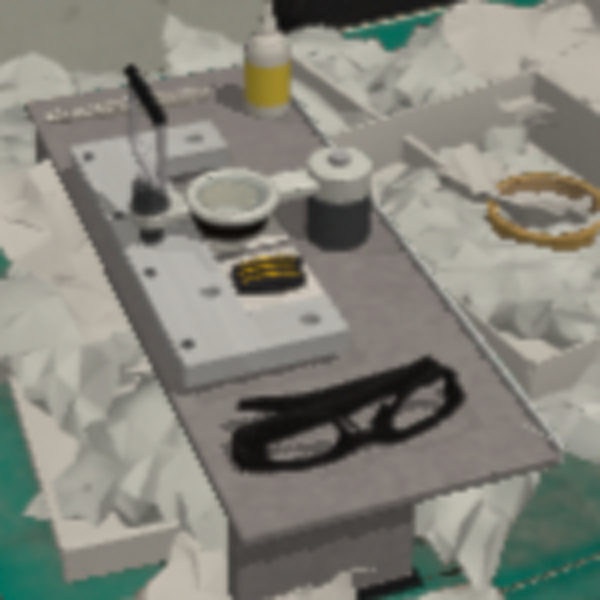

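The pictures show the bundle on the right mat (crop (462,172)), roll on the left. The holes at ±30° are at (302,248) and (500,240), and those at ±60° at (228,180) and (569,166). I'll fit the stand pose to these.

```bash
cat >h.py <<'E'
import numpy as np,pickle
from scipy.optimize import least_squares
d=pickle.load(open("cams.pkl","rb"))
def proj(c,X):
    p=np.array(c["R"])@X+np.array(c["t"]).ravel();return np.array([c["fx"]*p[0]/p[2]+c["cx"],c["fy"]*p[1]/p[2]+c["cy"]])
def back(c,uv,z):
    R=np.array(c["R"]);o=-R.T@np.array(c["t"]).ravel();r=R.T@np.array([(uv[0]-c["cx"])/c["fx"],(uv[1]-c["cy"])/c["fy"],1]);return o+r*(z-o[2])/r[2]
E
python3 - <<'E'
from h import *
T=d["top"];S=d["scene"]
ct=lambda U,V:np.array([(U+.5)/4-.5+190,(V+.5)/4-.5+165]); cs=lambda U,V:np.array([(U+.5)/4-.5+250,(V+.5)/4-.5+150])
h=lambda a:(-.13*np.cos(a),-.13*np.sin(a),.116)  # a>0 right? stand left=+y for a<0
D=np.pi/6
obs=[(T,ct(302,248),(h(-D))),(T,ct(500,240),h(D)),(T,ct(228,180),h(-2*D)),(T,ct(569,166),h(2*D)),(T,ct(395,182),(-.075,0,.139)),
(S,cs(211,292),h(D)),(S,cs(311,319),h(2*D)),(S,cs(195,139),h(-2*D))]
def W(p,X):
    c,s=np.cos(p[2]),np.sin(p[2]);return np.array([p[0]+c*X[0]-s*X[1],p[1]+s*X[0]+c*X[1],X[2]])
for o in (obs[:5],obs):
    f=lambda p:np.concatenate([proj(c,W(p,X))-uv for c,uv,X in o])
    r=least_squares(f,[.5,.05,0]);p=r.x;print(p,np.round(r.fun,2).reshape(-1,2).tolist())
b=W(p,(-.13,0,.224))
print("bar",b,"top px pred",(proj(T,b)-[190,165])*4,"obs ~389,243; scene pred",(proj(S,b)-[250,150])*4,"obs 146,95")
print("bundle",back(T,ct(462,172),.1),W(p,(-.065,-.037,0)))
E
```

```text
[ 0.63817928  0.03473972 -0.08848237] [[-0.25, 0.13], [-0.02, 0.05], [-0.13, 0.02], [-0.01, -0.02], [0.41, -0.19]]
[ 0.6395417   0.03461583 -0.08536717] [[-0.12, -0.32], [0.09, -0.55], [-0.06, -0.36], [0.04, -0.66], [0.48, -0.72], [-0.73, 0.18], [-0.8, 0.26], [-1.01, 0.1]]
bar [0.5100151  0.04570008 0.224     ] top px pred [389.40378747 241.43704701] obs ~389,243; scene pred [142.14760274  95.3758749 ] obs 146,95
bundle [ 0.57186081 -0.00117735  0.1       ] [0.57162365 0.00329269 0.        ]
```

```bash
cat >>h.py <<'E'
from scipy.spatial.transform import Rotation as Ro
P=np.array([.6390,.0347]);YAW=-.0865
def pose(a,back=0,dz=0,side=0,prot=.022,sgn=1,th=np.pi/4):
    """a=lens_arm angle; dz=height of finger above its touching the seated bar; side along stand-left; prot: tip beyond contact"""
    psi=YAW-a;u=np.array([np.cos(psi),np.sin(psi),0]);v=np.array([-u[1],u[0],0]);k=np.array([0,0,1.])
    z=np.sin(th)*u-np.cos(th)*k;n=np.cos(th)*u+np.sin(th)*k
    C=np.array([*P,.221])-.13*u
    y=sgn*v;R=np.c_[np.cross(y,z),y,z]
    return C+(prot-back)*z-.013*n+dz*k+side*v,Ro.from_matrix(R).as_rotvec()
E
python3 - <<'E'
from h import *
from workcell import bot
R=Ro.from_rotvec(bot.current_tool_rot()).as_matrix();w=d["wrist"]
print("cam in tool",R.T@(-np.array(w["R"]).T@w["t"]-bot.current_ee_pos()))
for s in(1,-1):
  for a,b,z in((0,.13,0),(0,0,-.007),(0,0,.017),(-.524,0,.017),(-.6,0,0),(-.524,.13,-.007)):
    p,r=pose(a,b,z,sgn=s);q=bot.inverse_kinematics(p,r);print(s,a,b,np.round(p,3),None if q is None else np.round(q,2))
E
```

```text
cam in tool [ 0.07624773 -0.00109473 -0.20682895]
1 0 0.13 [0.424 0.053 0.288] None
1 0 0 [0.516 0.045 0.189] [-0.21 -0.73  2.49  0.15  0.61 -1.78]
1 0 0 [0.516 0.045 0.213] [-0.21 -0.76  2.45  0.14  0.67 -1.76]
1 -0.524 0 [ 0.527 -0.018  0.213] None
1 -0.6 0 [ 0.531 -0.026  0.196] None
1 -0.524 0.13 [ 0.444 -0.057  0.281] None
-1 0 0.13 [0.424 0.053 0.288] None
-1 0 0 [0.516 0.045 0.189] [-0.21 -0.73  2.49  0.15  0.61  1.36]
-1 0 0 [0.516 0.045 0.213] [-0.21 -0.76  2.45  0.14  0.67  1.38]
-1 -0.524 0 [ 0.527 -0.018  0.213] [-0.78 -0.53  2.33  0.81  1.16  0.09]
-1 -0.6 0 [ 0.531 -0.026  0.196] [-0.81 -0.42  2.29  0.83  1.18 -0.05]
-1 -0.524 0.13 [ 0.444 -0.057  0.281] [-1.12 -0.81  2.34  0.79  1.58  0.04]
```

```bash
python3 - <<'E'
from h import *
from workcell import bot
for th in(35,40,45):
  for a,b,z in((0,.05,-.006),(0,.09,-.006),(0,0,-.006),(0,0,.017),(-.26,0,.017),(-.524,0,.017),(-.6,0,0),(-.524,.05,-.007),(-.524,.09,-.007)):
   for s in (-1,1):
    p,r=pose(a,b,z,sgn=s,th=np.radians(th));q=bot.inverse_kinematics(p,r);print(th,s,a,b,z,np.round(p,3),None if q is None else np.round(q,2))
E
```

```text
35 -1 0 0.05 -0.006 [0.483 0.048 0.23 ] [-0.2  -0.74  2.33  0.08  0.94  1.43]
35 1 0 0.05 -0.006 [0.483 0.048 0.23 ] [-0.2  -0.74  2.33  0.08  0.94 -1.71]
35 -1 0 0.09 -0.006 [0.46  0.05  0.263] [-0.21 -0.84  2.31  0.08  1.06  1.43]
35 1 0 0.09 -0.006 [0.46  0.05  0.263] [-0.21 -0.84  2.31  0.08  1.06 -1.71]
35 -1 0 0 -0.006 [0.511 0.046 0.19 ] [-0.19 -0.59  2.33  0.08  0.79  1.43]
35 1 0 0 -0.006 [0.511 0.046 0.19 ] [-0.19 -0.59  2.33  0.08  0.79 -1.71]
35 -1 0 0 0.017 [0.511 0.046 0.213] [-0.19 -0.61  2.3   0.08  0.85  1.44]
35 1 0 0 0.017 [0.511 0.046 0.213] [-0.19 -0.61  2.3   0.08  0.85 -1.71]
35 -1 -0.26 0 0.017 [0.513 0.013 0.213] [-0.47 -0.62  2.3   0.42  0.99  0.78]
35 1 -0.26 0 0.017 [0.513 0.013 0.213] [-0.47 -0.62  2.3   0.42  0.99 -2.36]
35 -1 -0.524 0 0.017 [ 0.523 -0.02   0.213] [-0.65 -0.46  2.2   0.59  1.16  0.3 ]
35 1 -0.524 0 0.017 [ 0.523 -0.02   0.213] [-0.65 -0.46  2.2   0.59  1.16 -2.84]
35 -1 -0.6 0 0 [ 0.527 -0.028  0.196] [-0.68 -0.38  2.18  0.62  1.17  0.17]
35 1 -0.6 0 0 [ 0.527 -0.028  0.196] [-0.68 -0.38  2.18  0.62  1.17 -2.97]
35 -1 -0.524 0.05 -0.007 
[... 2087 characters left out ...]
45  0.14  0.67 -1.76]
45 -1 -0.26 0 0.017 [0.517 0.013 0.213] [-0.58 -0.77  2.46  0.64  0.93  0.57]
45 1 -0.26 0 0.017 [0.517 0.013 0.213] [-0.58 -0.77  2.46  0.64  0.93 -2.57]
45 -1 -0.524 0 0.017 [ 0.527 -0.018  0.213] [-0.78 -0.53  2.33  0.81  1.16  0.09]
45 1 -0.524 0 0.017 [ 0.527 -0.018  0.213] None
45 -1 -0.6 0 0 [ 0.531 -0.026  0.196] [-0.81 -0.42  2.29  0.83  1.18 -0.05]
45 1 -0.6 0 0 [ 0.531 -0.026  0.196] None
45 -1 -0.524 0.05 -0.007 [ 0.495 -0.033  0.225] [-0.9  -0.64  2.37  0.8   1.29  0.05]
45 1 -0.524 0.05 -0.007 [ 0.495 -0.033  0.225] None
45 -1 -0.524 0.09 -0.007 [ 0.469 -0.045  0.253] [-1.   -0.73  2.36  0.79  1.44  0.05]
45 1 -0.524 0.09 -0.007 [ 0.469 -0.045  0.253] None
```

```bash
sed -i 's/sgn=1,th=np.pi\/4/sgn=-1,th=np.radians(40)/' h.py; python3 - <<'E'
from h import *
from workcell import bot
import cv2
bot.set_gripper(0.0)
p,r=pose(0,.055,-.006);q=np.array(bot.inverse_kinematics(p,r));q2=q.copy();q2[0]+=.6
bot.set_joints(q2);bot.set_joints(q)
print(bot.current_clock(),bot.current_ee_pos(),p,bot.current_contact_force())
s=bot.read_camera("scene")["pixels"][120:270,230:380];w=bot.read_camera("wrist")["pixels"]
s=cv2.resize(s,(400,400),interpolation=cv2.INTER_CUBIC);w=w
o=np.zeros((400,800,3),np.uint8);o[:,:400]=s;o[:,400:]=w[:,120:520];cv2.imwrite("pics/a.png",o)
E
```

```text
3.9583 [0.47837963 0.04948924 0.2318911 ] [0.47843201 0.04862388 0.23192323] [ 0.17561931  0.19134543 -0.03682043]
```

View pics/a.png

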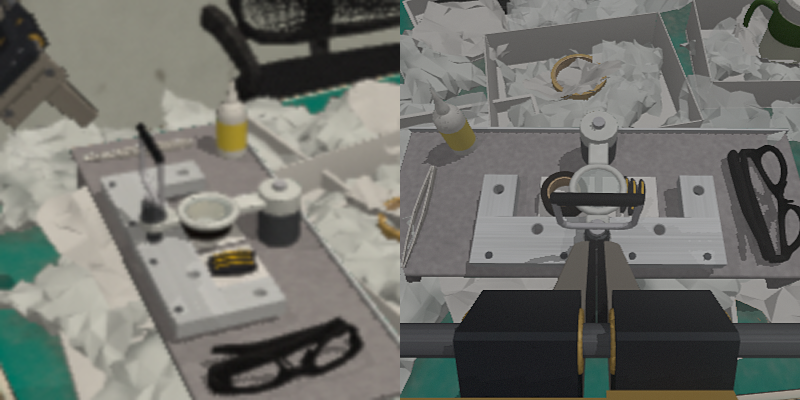

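The wrist view shows the fingertip (597,240) centred on the ring (bar at 597,200), and the scene view shows the tip short of the ring. I'll insert with a force check, then feel upward.

```bash
python3 - <<'E'
from h import *
from workcell import bot
import cv2
F=lambda:np.round(bot.current_contact_force(),2)
ok=True
for b in(.04,.03,.02,.01,0):
    p,r=pose(0,b,-.006);bot.line_to(p,max_speed=.06);f=F();print(b,f)
    if np.linalg.norm(f)>5: ok=False;break
if ok:
    for z in np.arange(-.004,.0101,.002):
        p,r=pose(0,0,z);bot.line_to(p,max_speed=.05);f=F();print(round(z,3),f)
        if f[2]<-2.5:break
print(bot.current_clock(),bot.current_ee_pos(),p)
E
```

```text
0.04 [ 0.83  0.68 -0.16]
0.03 [-0.35  0.78 -0.1 ]
0.02 [-0.39 -0.5  -0.37]
0.01 [ 0.44 -0.18 -0.52]
0 [0.72 0.01 0.67]
-0.004 [-0.48  0.06  0.28]
-0.002 [-0.25 -0.58  0.29]
0.0 [0.01 0.12 0.75]
0.002 [ 0.16  0.28 -0.61]
0.004 [ 0.33  0.1  -0.04]
0.006 [ 0.58 -0.27 -0.08]
0.008 [ 0.44 -0.43 -0.52]
0.01 [0.09 0.51 0.06]
7.725 [0.51375227 0.04554526 0.20604171] [0.51365315 0.04556963 0.20579078]
```

```bash
python3 - <<'E'
from workcell import bot
import cv2,numpy as np
s=bot.read_camera("scene")["pixels"][145:220,245:320];w=bot.read_camera("wrist")["pixels"][140:300,240:400]
o=np.hstack([cv2.resize(s,(400,400),interpolation=cv2.INTER_CUBIC),cv2.resize(w,(400,400),interpolation=cv2.INTER_CUBIC)]);cv2.imwrite("pics/b.png",o)
E
```

```text
(no output)
```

View pics/b.png

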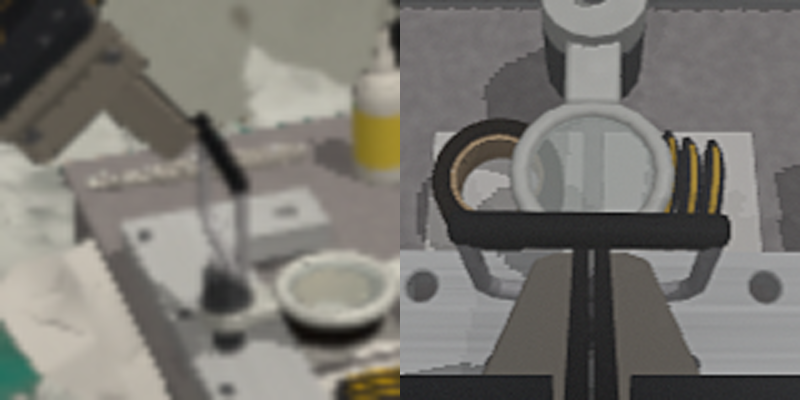

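```bash
python3 - <<'E'
from h import *
from workcell import bot
W=bot.read_camera("wrist");S=d["scene"];t=np.array(bot.current_ee_pos())
u=np.array([np.cos(YAW),np.sin(YAW),0]);v=np.array([-u[1],u[0],0]);B=np.array([*P,.218])-.13*u
R=Ro.from_rotvec(bot.current_tool_rot()).as_matrix()
n=R[:,0];print("n",n)
pts=dict(tcp=t,tipup=t+.01*n,tipdn=t-.01*n,bar=B,gripL=B+.033*v+.006*[0,0,1] if 0 else B+.033*v+np.array([0,0,.006]),gripR=B-.033*v+np.array([0,0,.006]),ringLowL=B+.032*v-np.array([0,0,.049]),lens=np.array([*P,.139])-.075*u,hr=np.array([*P,.116])-.13*np.array([np.cos(YAW+.5236),np.sin(YAW+.5236),0]))
for k,X in pts.items(): print(k,np.round(X,3),"w",np.round((proj(W,X)-[240,140])*2.5),"s",np.round((proj(S,X)-[245,145])*400/75))
E
```

```text
n [ 0.76324968 -0.06618705  0.6427046 ]
tcp [0.514 0.046 0.206] w [189. 230.] s [225. 187.]
tipup [0.521 0.045 0.212] w [189. 195.] s [240. 172.]
tipdn [0.506 0.046 0.199] w [189. 264.] s [210. 201.]
bar [0.509 0.046 0.218] w [189. 229.] s [215. 165.]
gripL [0.512 0.079 0.224] w [ 56. 220.] s [194. 121.]
gripR [0.507 0.013 0.224] w [321. 220.] s [236. 188.]
ringLowL [0.512 0.078 0.169] w [ 86. 284.] s [200. 222.]
lens [0.564 0.041 0.139] w [190. 165.] s [330. 287.]
hr [ 0.521 -0.02   0.116] w [361. 280.] s [301. 415.]
```

```bash
python3 - <<'E'
from h import *
from workcell import bot
import cv2
t=np.array(bot.current_ee_pos());R=Ro.from_rotvec(bot.current_tool_rot()).as_matrix()
print(bot.current_opening(),bot.current_joints())
o=[]
for n,(x,y,s) in dict(scene=(235,130,70),wrist=(270,180,90)).items():
    c=bot.read_camera(n);k=400/s
    im=cv2.resize(c["pixels"][y:y+s,x:x+s],(400,400),interpolation=cv2.INTER_NEAREST)
    for L,col in((0,(0,0,255)),(.02,(0,255,255)),(.04,(0,255,0)),(.06,(255,0,0))):
        q=[tuple(int(i) for i in (proj(c,t-L*R[:,2]+a*R[:,0])-[x,y]+.5)*k) for a in(.01,-.01)]
        cv2.line(im,q[0],q[1],col,1)
    o.append(im)
cv2.imwrite("pics/c.png",np.hstack(o))
E
```

```text
0.008724115831827662 [-0.19742791 -0.67974242  2.38585666  0.105369    0.74326129  1.40795833]
```

View pics/c.png

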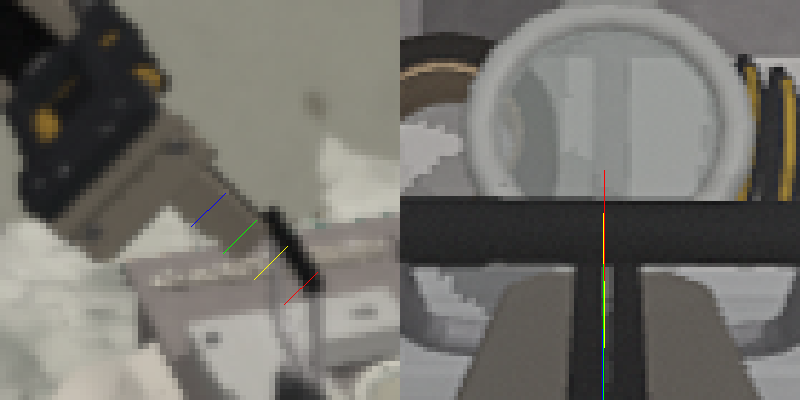

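```bash
python3 - <<'E'
from h import *
from workcell import bot
import cv2
t=np.array(bot.current_ee_pos());R=Ro.from_rotvec(bot.current_tool_rot()).as_matrix()
c=bot.read_camera("wrist")
for L in(0,.02,.03,.035,.04,.045,.06):
  print(L,[[round(float(((proj(c,t-L*R[:,2]+a*R[:,0]+y*R[:,1])-[270,180]+.5)*400/90)[i]),0) for i in(0,1)] for a in(.01,0,-.01) for y in (0,.018)])
T=bot.read_camera("top")
im=cv2.resize(T["pixels"][180:260,240:340],(800,640),interpolation=cv2.INTER_NEAREST)[:600]
for L,col in((0,(0,0,255)),(.02,(0,255,255)),(.04,(0,255,0)),(.06,(255,0,0))):
    q=[tuple(int(i) for i in (proj(T,t-L*R[:,2]+.01*R[:,0]+y*R[:,1])-[240,180]+.5)*8) for y in(.018,-.018)]
    cv2.line(im,q[0],q[1],col,1)
cv2.imwrite("pics/d.png",im)
E
```

```text
0 [[205.0, 171.0], [324.0, 171.0], [205.0, 233.0], [322.0, 233.0], [205.0, 294.0], [321.0, 294.0]]
0.02 [[204.0, 213.0], [335.0, 213.0], [204.0, 281.0], [333.0, 281.0], [204.0, 348.0], [332.0, 348.0]]
0.03 [[204.0, 238.0], [341.0, 238.0], [204.0, 309.0], [340.0, 309.0], [204.0, 378.0], [338.0, 378.0]]
0.035 [[204.0, 251.0], [345.0, 251.0], [204.0, 324.0], [343.0, 324.0], [204.0, 395.0], [341.0, 395.0]]
0.04 [[203.0, 265.0], [348.0, 265.0], [204.0, 340.0], [346.0, 340.0], [204.0, 412.0], [344.0, 412.0]]
0.045 [[203.0, 280.0], [352.0, 280.0], [203.0, 356.0], [350.0, 356.0], [203.0, 430.0], [348.0, 430.0]]
0.06 [[203.0, 330.0], [365.0, 330.0], [203.0, 412.0], [363.0, 412.0], [203.0, 492.0], [360.0, 492.0]]
```

View pics/d.png

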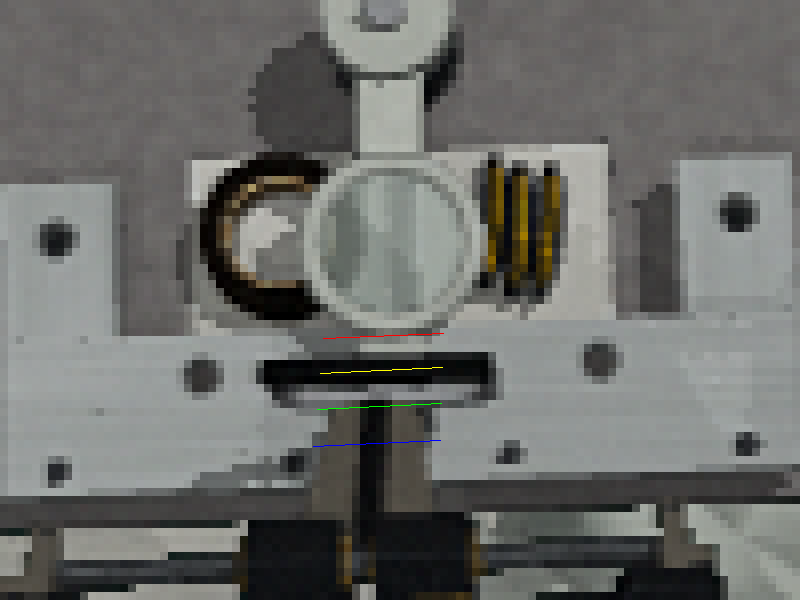

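Both views show the closed fingers ending about 37 mm behind the reported TCP, just short of the bar, which explains the missing contact. I'll go back down, insert about 30 mm deeper, and feel upward again.

```bash
sed -i 's/prot=.022/prot=.052/' h.py; python3 - <<'E'
from h import *
from workcell import bot
F=lambda:np.round(bot.current_contact_force(),2)
ok=True
bot.line_to(pose(0,.03,-.006)[0],max_speed=.1)
for b in(.02,.01,0):
    bot.line_to(pose(0,b,-.006)[0],max_speed=.06);f=F();print(b,f)
    if np.linalg.norm(f)>5: ok=False;break
if ok:
    for z in np.arange(-.003,.0101,.0015):
        bot.line_to(pose(0,0,z)[0],max_speed=.05);f=F();print(round(z,4),f)
        if f[2]<-2.5:break
print(bot.current_clock(),bot.current_ee_pos())
for a in np.linspace(0,-.62,5):
    p,r=pose(a,0,z+.017);print(bot.inverse_kinematics(p,r) is not None)
E
```

```text
0.02 [0.53 0.68 0.2 ]
0.01 [-0.38  0.64 -0.6 ]
0 [-0.11  0.63  0.38]
-0.003 [-2.6   0.62 -0.44]
-0.0015 [-1.69  0.1  -2.67]
9.8333 [0.53204373 0.04409352 0.17018149]
True
True
True
True
True
```

Contact is at dz ≈ -2 mm, close to the model. I'll lift 16 mm and check.

```bash
python3 - <<'E'
from h import *
from workcell import bot
import cv2
F=lambda:np.round(bot.current_contact_force(),2)
for z in(.003,.008,.0145):
    bot.line_to(pose(0,0,z)[0],max_speed=.05);print(z,F())
bot.hold(.15);print(F(),bot.current_clock(),bot.current_ee_pos(),pose(0,0,.0145)[0])
s=bot.read_camera("scene")["pixels"][145:220,245:320];w=bot.read_camera("wrist")["pixels"][140:300,240:400]
cv2.imwrite("pics/e.png",np.hstack([cv2.resize(i,(400,400),interpolation=cv2.INTER_CUBIC) for i in(s,w)]))
E
```

```text
0.003 [-3.49 -0.59 -5.14]
0.008 [-7.54 -0.2  -5.79]
0.0145 [-7.08  1.71 -7.08]
[-6.75  0.11 -7.88] 10.7667 [0.53129985 0.04429229 0.18562563] [0.53286469 0.04390367 0.18730945]
```

View pics/e.png

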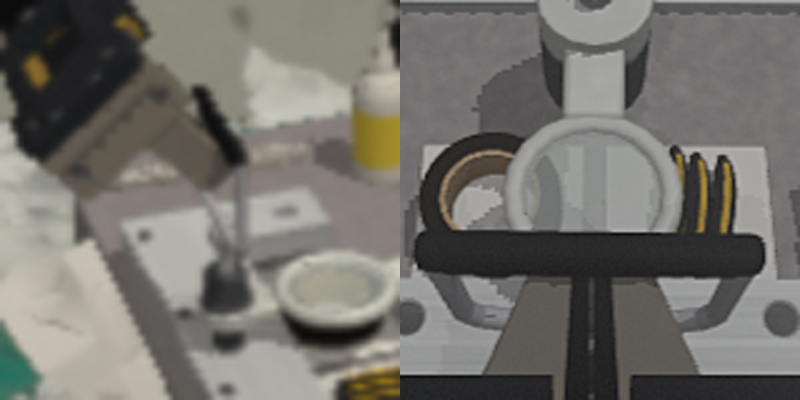

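The finger is under the bar with Fz ≈ -7.9 N, so the spring is at about 15 mm. Next I swing right to -0.44, watching the forces.

```bash
python3 - <<'E'
from h import *
from workcell import bot
import cv2
F=lambda:np.round(bot.current_contact_force(),2)
for i,a in enumerate(np.linspace(0,-.46,8)[1:]):
    p,r=pose(a,-min(.005,.0015*(i+1)),.0145);bot.line_to(p,r,max_speed=.05);f=F();print(round(a,3),f,np.round(np.array(bot.current_ee_pos())-p,4))
    if f[2]>-3 or np.linalg.norm(f)>25:break
print(bot.current_clock())
s=bot.read_camera("scene")["pixels"][145:220,245:320];w=bot.read_camera("top")["pixels"][180:260,250:330]
cv2.imwrite("pics/f.png",np.hstack([cv2.resize(i,(400,400),interpolation=cv2.INTER_CUBIC) for i in(s,w)]))
E
```

```text
-0.066 [-11.78   0.08  -7.2 ] [-0.0024  0.     -0.0028]
-0.131 [-18.08  -1.74  -5.51] [-0.0032  0.0002 -0.0038]
-0.197 [-26.51  -3.76  -2.76] [-0.0034  0.     -0.0036]
11.8083
```

View pics/f.png

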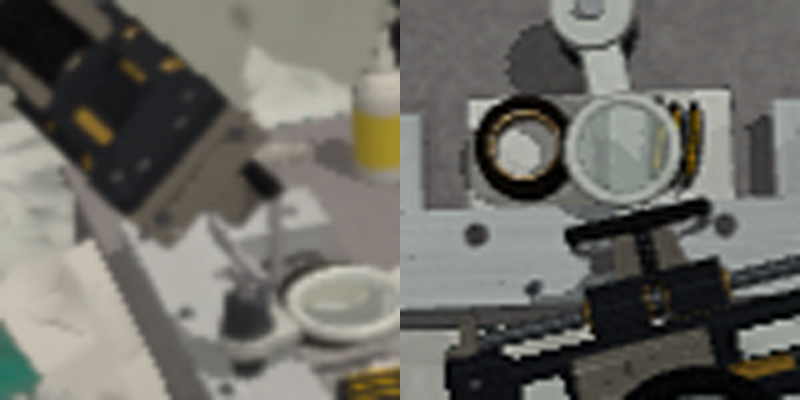

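The top view shows the lens (625,150) moving right toward the bundle (685,150) and the ring following. The radial push grew from my extra insertion, so I'll take that back and continue.

```bash
cat >>h.py <<'E'
def lensang(bot):
    import cv2
    T=bot.read_camera("top");x,y=250,180
    im=cv2.resize(cv2.cvtColor(T["pixels"][y:y+80,x:x+80],cv2.COLOR_BGR2GRAY),None,fx=6,fy=6,interpolation=cv2.INTER_CUBIC)
    c=cv2.HoughCircles(im,cv2.HOUGH_GRADIENT,1.5,40,param1=100,param2=25,minRadius=50,maxRadius=75)
    out=[]
    if c is not None:
        for q in c[0][:4]:
            X=back(T,((q[0]+.5)/6-.5+x,(q[1]+.5)/6-.5+y),.139)[:2]-P
            out.append((round(float(np.hypot(*X)),3),round(float(YAW-np.arctan2(-X[1],-X[0])),3),round(float(q[2])/6,1)))
    return out
E
python3 - <<'E'
from h import *
from workcell import bot
F=lambda:np.round(bot.current_contact_force(),2)
print(lensang(bot))
p,r=pose(-.197,.001,.0145);bot.line_to(p,r,max_speed=.04);print(F(),np.round(np.array(bot.current_ee_pos())-p,4))
for a in(-.26,-.32,-.38,-.44):
    p,r=pose(a,.001,.0145);bot.line_to(p,r,max_speed=.05);f=F();print(round(a,3),f,np.round(np.array(bot.current_ee_pos())-p,4))
    if f[2]>-2 or np.linalg.norm(f)>28:break
print(bot.current_clock(),lensang(bot))
E
```

```text
[(0.076, -0.183, 11.5), (0.081, 0.473, 10.7), (0.004, 2.888, 8.6), (0.098, -0.381, 9.0)]
[-8.01 -0.34 -9.01] [-0.0012 -0.0002 -0.001 ]
-0.26 [-7.9  -2.17 -7.65] [-0.0011 -0.0012 -0.0012]
-0.32 [-8.73 -3.45 -8.04] [-0.0009 -0.0016 -0.0011]
-0.38 [-8.09 -3.   -7.81] [-0.0008 -0.002  -0.001 ]
-0.44 [-7.08 -3.3  -7.8 ] [-0.0006 -0.0023 -0.0009]
13.3583 [(0.081, 0.466, 10.4), (0.075, -0.404, 10.4), (0.047, 0.917, 9.9), (0.004, 2.681, 8.6)]
```

```bash
cat >>h.py <<'E'
def lat(bot,a):
    psi=YAW-a;return float(np.dot(bot.current_contact_force(),[-np.sin(psi),np.cos(psi),0]))
E
python3 - <<'E'
from h import *
from workcell import bot
F=lambda:np.round(bot.current_contact_force(),2)
p,r=pose(-.49,.001,.0145);bot.line_to(p,r,max_speed=.05);print(F(),lat(bot,-.49),lensang(bot)[:3])
for z in(.008,.003,-.003):
    p,r=pose(-.49,.001,z);bot.line_to(p,r,max_speed=.06);print(z,F())
print(lensang(bot)[:3])
for a in np.arange(-.51,-.665,-.015):
    p,r=pose(a,.001,-.003);bot.line_to(p,r,max_speed=.03);l=lat(bot,a);print(round(a,3),F(),round(l,2))
    if abs(l)>6:break
print(bot.current_clock(),lensang(bot)[:3])
E
```

```text
[-7.26 -4.14 -7.29] -0.9618519977697862 [(0.081, 0.458, 10.4), (0.075, -0.485, 11.3), (0.148, -0.395, 12.4)]
0.008 [-8.76 -3.98 -6.56]
0.003 [-5.81 -7.26 -8.2 ]
-0.003 [-3.86 -4.73 -5.64]
[(0.075, -0.497, 11.3), (0.081, 0.473, 10.6), (0.004, 2.888, 8.7)]
-0.51 [-5.93 -3.66 -5.1 ] -0.9
-0.525 [-4.83 -2.85 -5.52] -0.53
-0.54 [-7.25 -0.09 -3.08] 3.09
-0.555 [-6.92  2.51 -4.4 ] 5.36
-0.57 [-7.42  2.51 -4.33] 5.67
-0.585 [-7.18  2.01 -4.34] 5.2
-0.6 [-6.72  2.13 -4.81] 5.16
-0.615 [-8.53  2.9  -4.54] 6.81
16.525 [(0.08, 0.454, 10.7), (0.077, -0.528, 8.6), (0.004, 2.888, 8.6)]
```

The pin is locked in the hole laterally (arm ≈ -0.525), but the finger still bears on the bar. I'll lower it until unloaded, then withdraw.

```bash
python3 - <<'E'
from h import *
from workcell import bot
F=lambda:np.round(bot.current_contact_force(),2)
p,r=pose(-.53,.001,-.003);bot.line_to(p,r,max_speed=.04);print(F())
for z in np.arange(-.0045,-.0165,-.0015):
    p,r=pose(-.53,.001,z);bot.line_to(p,r,max_speed=.04);f=F();print(round(z,4),f)
    if np.linalg.norm(f)<1.3:break
print(bot.current_clock(),lensang(bot)[:3])
E
```

```text
[-4.26 -3.78 -5.88]
-0.0045 [-3.21 -2.46 -4.49]
-0.006 [-4.4  -2.16 -2.92]
-0.0075 [-1.23 -0.86 -0.08]
-0.009 [1.11 0.25 0.65]
-0.0105 [-1.02  0.69 -0.21]
18.2 [(0.08, 0.462, 10.4), (0.076, -0.5, 9.4), (0.003, -3.086, 8.7)]
```

```bash
python3 - <<'E'
from h import *
from workcell import bot
F=lambda:np.round(bot.current_contact_force(),2)
for b in(.01,.02,.03,.04,.06,.09):
    p,r=pose(-.53,b,-.0105);bot.line_to(p,r,max_speed=.08);f=F();print(b,f)
    if np.linalg.norm(f)>6:break
print(bot.current_clock(),lensang(bot)[:3])
# grip (black) ends in scene picture vs model for pin heights
import cv2
S=bot.read_camera("scene");cv2.imwrite("pics/g.png",S["pixels"])
psi=YAW+.5236;u=np.array([np.cos(psi),np.sin(psi),0]);v=np.array([-u[1],u[0],0])
for h in(0,.005,.01):
    B=np.array([*P,.224+h])-.13*u;print(h,[np.round(proj(S,B+s*v),1) for s in(.033,0,-.033)])
a=[np.round(proj(d["scene"],np.array([*P,.224])-.13*np.array([np.cos(YAW),np.sin(YAW),0])+s*np.array([-np.sin(YAW),np.cos(YAW),0])),1) for s in(.033,0,-.033)];print("start",a)
for im,(x,y) in((d["scene"]["pixels"],a[1]),(S["pixels"],proj(S,np.array([*P,.228])-.13*u))):
    x,y=int(x),int(y);g=cv2.cvtColor(im,cv2.COLOR_BGR2GRAY)[y-16:y+18,x-14:x+15];print(x-14,y-16)
    m=(g<45).astype(np.uint8);print("\n".join("".join("#" if k else "." for k in row) for row in m))
E
```

```text
0.01 [-0.65  0.75 -0.07]
0.02 [-0.48  0.32 -0.38]
0.03 [-0.03 -0.06 -0.87]
0.04 [ 0.14 -0.06  0.12]
0.06 [ 0.03 -0.14  0.57]
0.09 [-0.61 -0.28 -0.19]
20.2667 [(0.08, 0.454, 10.7), (0.077, -0.498, 11.8), (0.004, 2.444, 9.8)]
0 [array([290.1, 180.9]), array([300.5, 185.5]), array([311.3, 190.3])]
0.005 [array([290.1, 179.1]), array([300.5, 183.7]), array([311.3, 188.5])]
0.01 [array([290. , 177.3]), array([300.5, 181.9]), array([311.3, 186.6])]
start [array([281.5, 167.7]), array([285.3, 173.8]), array([289.3, 180.3])]
271 157
.............................
.............................
.............................
.............................
.............................
.............................
.............................
.............................
.............................
.............................
...........##................
...........##................
............##...............
............##...............
............###..............
.............###.............
.............###.............
..............###............
..............###............
[... 778 characters left out ...]
..........
#............................
.............................
.........#...................
........####.................
........######...............
........########.............
..........########...........
............#########........
..............#########......
................#########....
..................########...
....................######...
......................##.....
.............................
.............................
.............................
.............................
..............#..............
.............#...............
............#................
............#................
............#................
.............................
```

```bash
python3 - <<'E'
from h import *
import cv2
from workcell import bot
S=d["scene"];g1=cv2.imread("pics/g.png")
def cen(im,box):
    x0,y0,x1,y1=box;g=cv2.cvtColor(im,cv2.COLOR_BGR2GRAY)[y0:y1,x0:x1].astype(float);w=np.clip(90-g,0,60);m=(g<45).astype(np.uint8)
    m=cv2.dilate(m,np.ones((3,3)));w*=m;Y,X=np.mgrid[y0:y1,x0:x1];return np.array([(w*X).sum(),(w*Y).sum()])/w.sum()
c0=cen(S["pixels"],(278,164,294,184));c1=cen(g1,(292,178,314,194));print(c0,c1)
def B(a,h):
    psi=YAW-a;return np.array([*P,.224+h])-.13*np.array([np.cos(psi),np.sin(psi),0])
off=c0-proj(S,B(0,0))
print(off,least_squares(lambda q:proj(S,B(q[0],q[1]*.01))+off-c1,[-.5,0]).x)
T0=d["top"];T1=bot.read_camera("top");print(bot.current_contact_force(),bot.current_clock())
# grip in top image
def ctop(im,p):
    x,y=np.round(p).astype(int);return cen(im,(x-15,y-6,x+16,y+7))
t0=ctop(T0["pixels"],proj(T0,B(0,0)));o=t0-proj(T0,B(0,0));t1=ctop(T1["pixels"],proj(T1,B(-.524,0)));print(t0,t1,o,[proj(T1,B(-.524,h))+o for h in(0,.01)])
E
```

```text
[285.81721147 173.70747165] [302.34435998 186.24142182]
[ 0.51695582 -0.13974693] [-0.55387362 -0.07890618]
[0.44810913 0.18622091 0.09627666] 20.4167
[286.9791373  226.40301663] [315.02536292 217.29968296] [-0.30070345  0.8110508 ] [array([314.21970607, 217.91894215]), array([314.20368729, 217.17566137])]
```

The pin reads seated (height about 0 mm, arm about -0.54, within play and tolerance), and the gripper is clear with no contact force. I'm handing in.

```bash
python3 -c "
from workcell import bot
print(bot.job_done())"
```

```text
the job is handed in; nothing more can be done
None
```

I lifted the pin by hooking a finger under the ring, swung the lens arm one hole right over the temple bundle, and handed the job in at about 20 s. By my measurements the pin is home (height about 0 mm, arm about -0.54 rad) and the ring is free; I did not re-measure the bundle, roll or bystanders, and no verdict came back.

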